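# Scraper to soak, safety cap off the cleaner

### The job

The flat scraper is to be soaked in cleaner: take it out of the blue cutlery drainer, slide its blade down into the slot in the lid of the steel soaking box until it is fully home with the handle sitting on the lid, and let go of it. Then open the cleaner bottle: grip its push-and-turn cap, press it down against its spring, keep it pressed while twisting it anticlockwise (seen from above) until it comes free, and lift it straight off. Finish while still holding the cap level in the gripper, 5 to 15 cm above the open bottle's neck, and leave everything else on the shelf where it is.

Things in the scene. Friction and masses are not known exactly. Their poses are not given: they have to be found in the camera images.
- scraper: Flat scraper, 180 g: steel blade 80 wide (x), 3 thick (y), reaching 65 below the origin; above it a dark wooden handle bar 100 long (x), 20 thick (y), 34 tall. Origin: middle of the handle's underside, z up. It starts upright in the drainer, blade hanging in the middle bay, handle resting on the bay's walls, 80 above the shelf. Grip the handle across its 20 mm from above. Symmetric end for end.
- drainer: Blue plastic cutlery drainer, open box 130 (x) by 104 (y) by 80 tall, fixed to the shelf. A middle bay 12 wide runs along its x; the scraper hangs there, up to 10 mm off the middle along x. Origin: centre of its underside, z up.
- soak_box: Stainless steel soaking box, 140 (x) by 84 (y) by 80 tall, fixed, closed by a flat lid with one slot. Hollow under the lid, 76 deep from the lid's top. Origin: centre of its underside, z up.
- slot (a point): Centre of the slot at the top face of the soaking box's lid, 80 above the shelf. The slot is 94 long (along its x, as the box's x) by 10 wide (y). Scraper fully home: its origin at this point, its x along the slot, either way round.
- bottle: Grey plastic cleaner bottle, 80 diameter, on a 100 mm square pine foot, fixed to the shelf. Origin: centre of the foot's underside, z up. Shoulder ends 108 above the shelf; the neck is 34 diameter from there up. The cap covers the neck's top.
- neck (a point): Top of the solid neck, on its axis, 161 above the shelf; a sprung disc stands 8 above it (11 once the cap is off). Pressed 5.5 to 8 mm, the cap turns easily anticlockwise from above; at 52 degrees it is free to lift, a stop ends the turn at 74, so 65 in one grasp is right. Let up between 17 and 52 degrees it stays caught under the flange.
- cap: White ribbed safety cap, 52 diameter, 34 tall, 30 g; grip it round its side from above. Origin: centre of its open underside, z up. On the bottle its underside is 140 and its top 174 above the shelf, its x along the bottle's x. Locked as it stands: it neither lifts nor turns over 4 degrees. A spring holds it up: 5 N to start pressing, 9 N at the bottom stop, 8 mm down.
- cup: Bystander: yellow plastic cup, 74 diameter, 85 tall. Origin under its centre.
- grinder: Bystander: glass pepper grinder with dark wooden head, 54 diameter, 125 tall. Origin under its centre.
- canister: Bystander: lidded white enamel canister, 104 diameter, 144 tall. Origin under its centre.
- tumbler: Bystander: drinking glass, 68 diameter, 90 tall. Origin under its centre.
- bowl: Bystander: white bowl, 120 diameter, 50 tall. Origin under its centre.
- fork_a: Bystander: steel fork 182 long, lying flat along its x, 4 thick, 26 wide. Origin under its middle.
- fork_b: Bystander: a second steel fork, the same as the first.
There are look-alikes about, which are no part of the job. What is meant by the scraper is not red or yellow, and is the larger of those in its own colour.

How it is judged:
By the outcome, as a careful person would: the job done as asked, in the order asked, and still so for the second after the job is handed in, while the arm keeps its last pose, push and grip.
It also fails if it takes over 61 s, if anything falls off the work surface, if the arm or the gripper's body presses on something with over 40 N, if the wrist force passes 120 N, or if a joint passes its speed limit or range.

### The arm

A 6-joint arm with a two-finger parallel gripper is mounted at the origin on the work surface. World frame = base frame: x ahead of the robot, y to its left, z up, the work surface at z = 0. Lengths are in m, angles in rad, forces in N, time in s.
With the tool pointing down it reaches from about 0.35 to 0.85 m from the base axis. Payload 8.1 kg.
Tool frame: the origin (TCP) lies on the centre line of the jaws, within the pads' length; the fingertips stand robot.tip_extent ahead of it and the grasp point (between the pads) lies 11 mm behind it (robot.tip_extent is the distance from the TCP to the fingertips, in m); y points along the fingers, z is the direction in which the jaws open and shut, and the axes are right-handed (so a half turn about y gives the same grasp; the last joint's range is limited). The gripper opens to 93 mm and grips with 3 to 60 N. Pads are 15 mm wide; open, the fingers measure 128 mm over their backs; the gripper's body (75 mm by 188 mm) begins 65 mm behind the grasp point.
Start: joints at [-1.364, 0.13, 1.488, -0, 1.523, -0.085], TCP at [0.173, -0.575, 0.227] pointing down, gripper open.
Joint ranges: [-2.96, 2.96], [-0.89, 2.26], [0.02, 2.5], [-1.34, 4.48], [0, 2.73], [-2.66, 2.66]. Speed limits (rad/s): [2.39, 2.39, 2.79, 3.14, 3.14, 3.14].

### API

Orientations are given as a rotation vector (axis times angle).
In Python, from plant import monitor, optics, robot gives the robot as it stands.
- The arm moves only by the shell command python3 -m inch 'ROWS' [OPENING] [FORCE]. ROWS is JSON, a list that holds one entry, the list of rows, each a list of 6 numbers: the shift along the tool's x, y, z in mm, then the turn, a rotation vector about the tool's x, y, z in rad. A call has 1 to 8 rows; each row shifts and turns the commanded pose from where the row before left it, along the tool's axes as they then stand; what a row does not reach is not made up. A row lasts 1/8 s, in which the tool goes at most 62.5 mm and 10.7 degrees, less where a joint would pass 70% of its speed; a pose out of reach is approached as far as the arm can. A call is refused whole if a number of a shift passes 62.5 or a number of a turn 0.188, either way. A call with a gripper value outside its range is refused whole. OPENING is the finger opening in mm, from 0 to 93, set as the call begins (- or left out, the last holds). The fingers move at their own pace and stop on an object; FORCE is the grip in N (left out, the last holds). Time passes only in rows, so rows that do not move let the fingers close. It gives the time, the measured TCP pose, the force and the opening at its end, in the units of the state.
- monitor.read_state(): the state, without advancing time (a new reading comes with each control period).
- optics.read_camera(name): name is "side" or "top" or "wrist"; returns a dict with "image" (480x640x3 uint8, blue, green, red), "fx", "fy", "cx", "cy" (pixels), "k1" (the pictures are not rectified: a ray, as slopes to the right and down, at radius r is drawn at 1 + k1 r^2 times it, then the intrinsics apply), "rvec" (rotation vector, rad) and "tvec" (3), from world to camera coordinates, as OpenCV has them. Camera axes: x right, y down, z forward; pixel columns grow to the right and rows downward; lengths in m; the calibration is good to about 2 mm. A picture is of the moment at which its call begins. There is no depth.
- robot.close_job(): hands the job in, once; it reports no verdict.
The state is a dict: "t": time; "q": joint angles; "dq": joint speeds; "joint_torque": joint torques, N m; "tool_pos": TCP position; "orientation": TCP orientation; "force": force on the tool from outside, world axes, zero at the start; "wrist_torque": the same for the moment, N m; "opening": finger opening in m.
Only numpy, scipy, OpenCV 4.12 (cv2) and the standard library are available. Lean on these libraries where they do the work, as an engineer would, in place of code of your own. Each camera call takes 0.05 s, during which the arm holds its last target.

## Working session

There is one attempt and no reset: what is moved stays moved. The work goes in short steps, Python scripts to look and compute and a shell command to move; the robot and the scene stay as the last step left them, time stands still between calls to the robot, and variables do not carry over. Pictures are saved under pics/ and viewed, and the job is handed in when it is done.

```bash
ls; mkdir -p pics
cat > h.py <<'E'
import numpy as np, cv2
from plant import monitor, optics, robot
def snap(name,fn):
    c=optics.read_camera(name); cv2.imwrite('pics/'+fn+'.png',c['image'])
    np.save('pics/'+fn+'.npy',c,allow_pickle=True); return c
def load(fn): return np.load('pics/'+fn+'.npy',allow_pickle=True).item()
def ray(c,u,v):
    K=np.array([[c['fx'],0,c['cx']],[0,c['fy'],c['cy']],[0,0,1.]])
    # k1 model
    p=cv2.undistortPoints(np.array([[[u,v]]],float),K,np.array([c['k1'],0,0,0,0.]))[0,0]
    R=cv2.Rodrigues(np.array(c['rvec'],float))[0]; t=np.array(c['tvec'],float).ravel()
    return -R.T@t, R.T@np.array([p[0],p[1],1])
def onz(c,u,v,z):
    o,d=ray(c,u,v); return o+d*(z-o[2])/d[2]
def proj(c,P):
    K=np.array([[c['fx'],0,c['cx']],[0,c['fy'],c['cy']],[0,0,1.]])
    return cv2.projectPoints(np.array(P,float).reshape(-1,3),np.array(c['rvec'],float),np.array(c['tvec'],float),K,np.array([c['k1'],0,0,0,0.]))[0].reshape(-1,2)
E
python3 - <<'E'
from h import *
for n in ['top','side','wrist']:
    c=snap(n,n+'0'); print(n,c['fx'],c['k1'],c['rvec'],c['tvec'])
print(monitor.read_state()); print(robot.tip_extent)
E
```

```text
pics
top 449.3129698511745 -0.11034719675404973 [ 2.18900642 -2.0363732   0.21218937] [-0.08651452  0.54397417  0.97015131]
side 580.9231409652436 -0.06095056138605602 [ 2.34116856 -0.29561515  0.11720882] [-0.53369136  0.15328642  1.56113485]
wrist 333.1366127551008 0.01495989303834092 [-2.3295672   1.73496038  0.24957193] [-0.59884778 -0.03142188  0.39016337]
{'t': 0.15, 'q': array([-1.36438681e+00,  1.30983240e-01,  1.48899639e+00, -1.82274416e-05,
        1.52299919e+00, -8.54065578e-02]), 'dq': array([-0.00060782, -0.00244397, -0.00358015,  0.00030608,  0.00075857,
        0.00054989]), 'joint_torque': array([ 1.04593786e-03, -5.60477614e+01, -4.92332339e+01,  7.69073982e-02,
        3.06043366e-02, -7.83716609e-05]), 'tool_pos': array([ 0.1725415 , -0.57422517,  0.22584905]), 'orientation': array([-0.30352263,  2.06616139, -2.06327621]), 'force': array([0.47058858, 0.5686192 , 0.07126216]), 'wrist_torque': array([ 0.04096307,  0.04090664, -0.00857194]), 'opening': 0.09328438123478232}
0.008
```

View pics/top0.png

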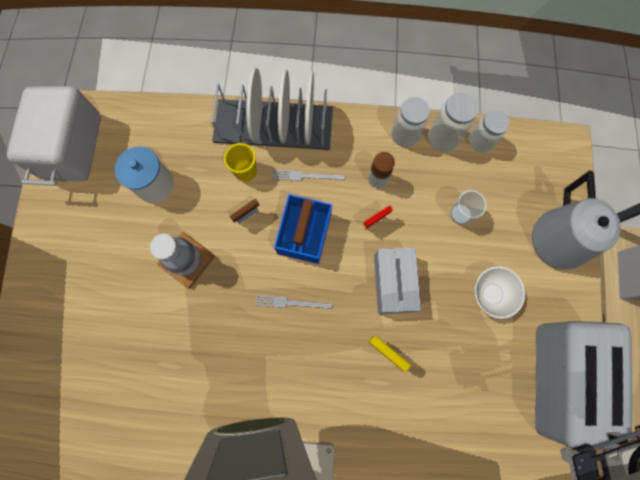

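View pics/side0.png

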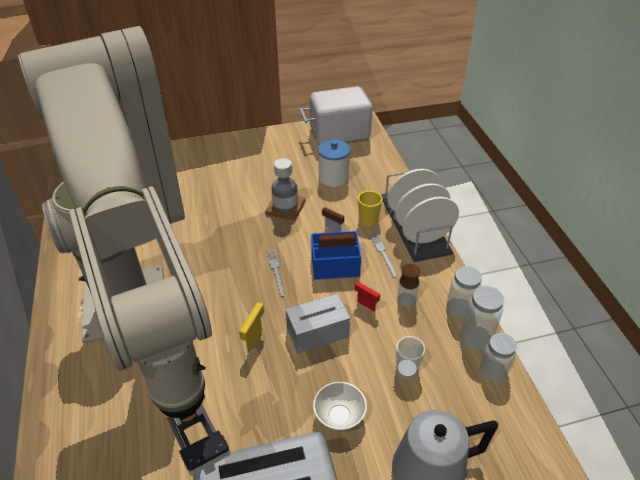

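View pics/wrist0.png

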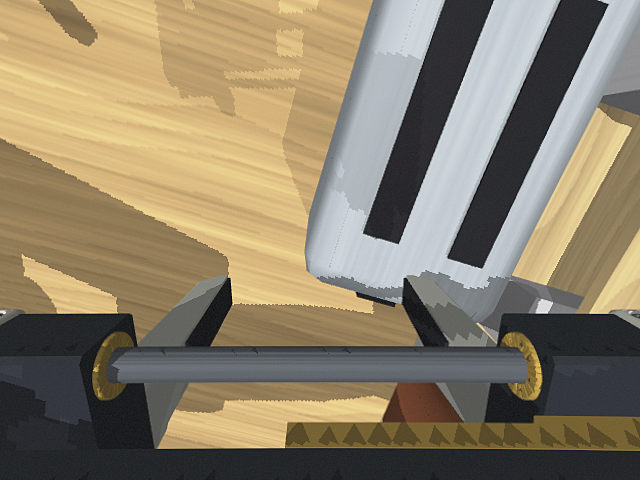

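Candidates for the scraper in the top view: brown in the drainer (303,222), a smaller brown one at (244,210), red (378,216) and yellow (390,353). The description (dark wood, larger, in the drainer) points to (303,222). I'll check it in a close crop.

Run:
```python
from h import *
c=load('top0'); im=c['image']
a=cv2.resize(im[170:320,140:440],None,fx=2.66,fy=2.66,interpolation=cv2.INTER_CUBIC); cv2.imwrite('pics/crop1.png',a)
s=load('side0')['image']
a=cv2.resize(s[130:355,230:430],None,fx=2.66,fy=2.66,interpolation=cv2.INTER_CUBIC); cv2.imwrite('pics/crop2.png',a)
```

```text
(no output)
```

View pics/crop1.png

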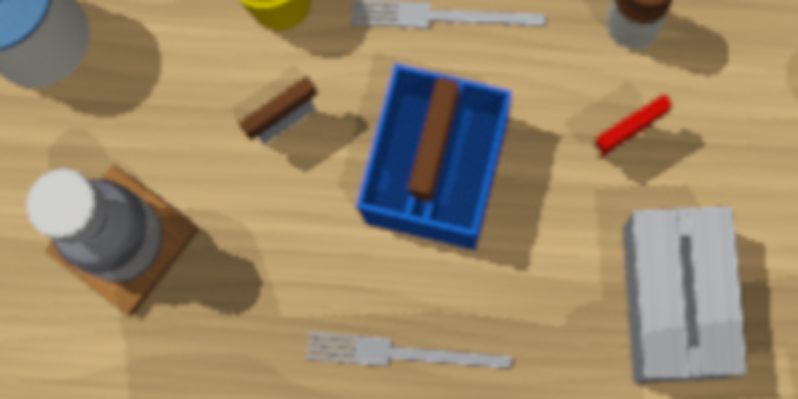

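View pics/crop2.png

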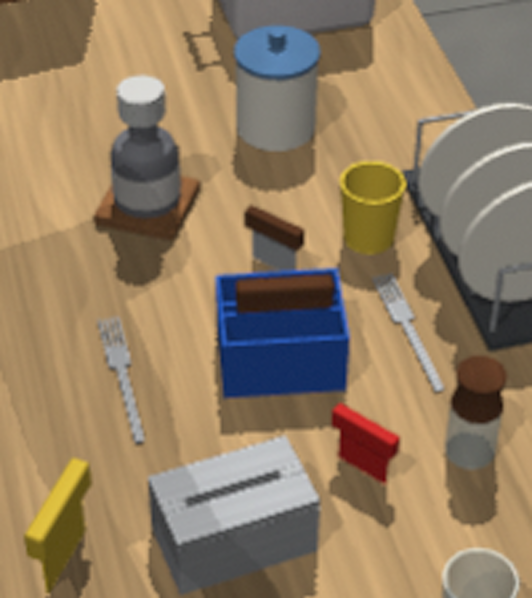

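The crops confirm it: the long brown bar at (303,222) hangs in the drainer's middle bay. The brown one at (244,210) is shorter and stands outside. Next I measure from both views.

```bash
cat > meas.py <<'E'
from h import *
def rect(c,mask,z,off=(0,0)):
    cs=cv2.findContours(mask.astype(np.uint8),cv2.RETR_EXTERNAL,cv2.CHAIN_APPROX_NONE)[0]
    k=max(cs,key=cv2.contourArea).reshape(-1,2)+np.array(off)
    P=np.array([onz(c,u,v,z)[:2] for u,v in k])*1000
    r=cv2.minAreaRect(P.astype(np.float32)); b=cv2.boxPoints(r)
    e=[b[1]-b[0],b[2]-b[1]]; l=max(e,key=np.linalg.norm)
    return k.mean(0),np.array(r[0]),sorted(r[1]),np.degrees(np.arctan2(l[1],l[0]))%180
if __name__=='__main__':
  for n,rs in (('top0',dict(dr=(195,265,270,335),slot=(250,310,385,412),cap=(228,265,145,180))),('side0',dict(dr=(228,280,308,364),slot=(295,330,293,345),cap=(155,185,268,298)))):
    c=load(n); im=c['image']; hsv=cv2.cvtColor(im,cv2.COLOR_BGR2HSV).astype(int)
    H,S,V=hsv[...,0],hsv[...,1],hsv[...,2]
    for k,(r0,r1,c0,c1) in rs.items():
        sub=(slice(r0,r1),slice(c0,c1))
        if k=='dr':
            m=((H<25)&(S>80))[sub]; zs=[.114]
        elif k=='slot':
            m=(V<115)[sub]; zs=[.08]
        else: m=((V>150)&(S<60))[sub]; zs=[.174]
        for z in zs: print(n,k,z,*rect(c,m,z,(c0,r0)))
        cv2.imwrite(f'pics/m_{n}_{k}.png',np.hstack([cv2.resize(m.astype(np.uint8)*255,None,fx=6,fy=6,interpolation=0)]))
        if k=='dr':
            m=((H>100)&(H<130)&(S>120))
            m[:, :200]=0; m[:,400:]=0;m[:190]=0; m[290:]=0
            print(n,'drainer',*rect(c,m,.08))
E
python3 meas.py
python3 - <<'E'
from h import *
c=load('top0');o,d=ray(c,400,280); print('topcam',o, 'side',ray(load('side0'),3,3)[0])
im=c['image']; cv2.imwrite('pics/c3.png',cv2.resize(im[240:320,365:430],None,fx=7,fy=7,interpolation=cv2.INTER_CUBIC))
im=load('side0')['image']; cv2.imwrite('pics/c4.png',cv2.resize(im[285:365,275:365],None,fx=7,fy=7,interpolation=cv2.INTER_CUBIC))
E
```

```text
top0 dr 0.114 [281.70434783 237.92608696] [571.17816162  16.80247879] [98.16880798339844, 156.34735107421875] 5.4707646
top0 drainer [302.77430556 227.15277778] [583.43304443  -3.36881256] [104.38484191894531, 138.8519287109375] 170.32346
top0 slot 0.08 [398.53012048 279.24096386] [ 483.51660156 -222.61221313] [6.2435102462768555, 89.04206085205078] 7.232982
top0 cap 0.174 [162.12676056 245.74647887] [502.39154053 275.46273804] [50.261409759521484, 53.79981231689453] 8.537867
side0 dr 0.114 [336.51136364 239.79545455] [589.63299561 -21.79590225] [43.88759231567383, 97.36123657226562] 170.05421
side0 drainer [335.42372881 254.72316384] [582.36694336 -39.86844635] [130.58639526367188, 172.6643829345703] 79.14073
side0 slot 0.08 [331.44776119 326.55223881] [ 504.33050537 -267.02252197] [27.262453079223633, 70.56993865966797] 165.51677
side0 cap 0.174 [282.475 163.125] [503.33276367 272.14678955] [48.78660202026367, 50.732521057128906] 165.3142
topcam [ 0.34308796 -0.05662515  1.06003324] side [ 0.27575353 -1.09702998  1.21076439]
```

Run:
```python
import cv2,numpy as np
L=[cv2.imread(f'pics/m_{n}_{k}.png') for n in('top0','side0') for k in('dr','slot','cap')]
o=np.zeros((600,800,3),np.uint8)
x=y=0
for i,a in enumerate(L):
    a=cv2.resize(a,None,fx=.6,fy=.6); a=a[:290,:260]; yy,xx=(i//3)*300,(i%3)*266; o[yy:yy+a.shape[0],xx:xx+a.shape[1]]=a+30
cv2.imwrite('pics/mm.png',o)
```

```text
(no output)
```

View pics/mm.png

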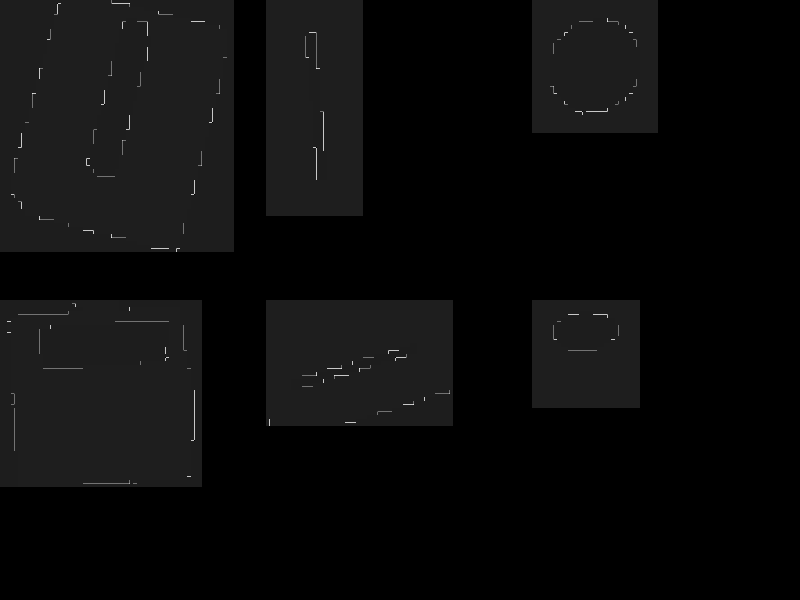

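View pics/c3.png

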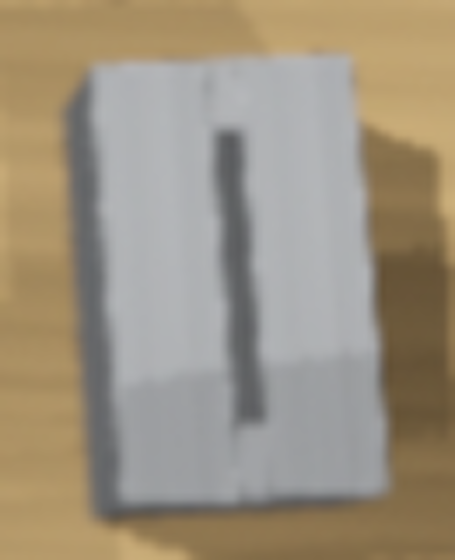

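View pics/c4.png

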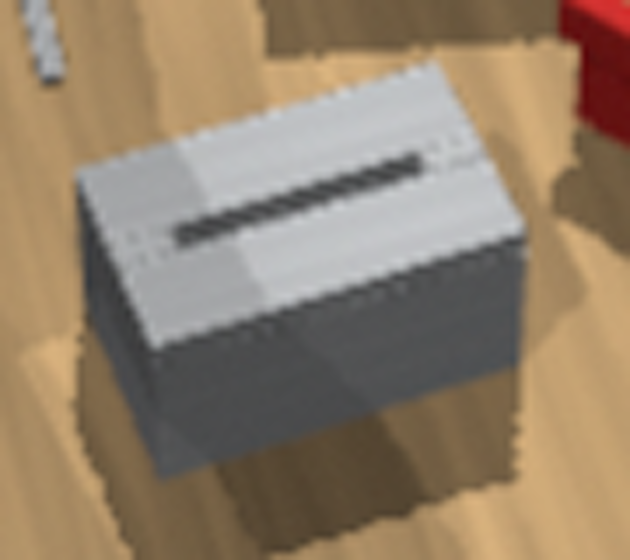

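```bash
cat > m2.py <<'E'
from h import *
from meas import rect
def comp(m,u,v):
    l=cv2.connectedComponents(m.astype(np.uint8),connectivity=4)[1]; return l==l[v,u]
def hs(im):
    h=cv2.cvtColor(im,cv2.COLOR_BGR2HSV).astype(int); return h[...,0],h[...,1],h[...,2]
if __name__=='__main__':
  t=load('top0');s=load('side0')
  H,S,V=hs(t['image'])
  m=(H<25)&(S>80); print('handle top',rect(t,comp(m,303,222),.114))
  print('slot top',rect(t,comp(V<125,398,280),.08))
  H,S,V=hs(s['image'])
  # top face of handle in side view vs whole
  print('slot side',rect(s,comp(V<125,319,313),.08))
  m=(H<25)&(S>80); print('handle side (top+face)',rect(s,comp(m,337,240),.114))
  for k,P in dict(ht=[.578,0,.114]).items(): pass
E
python3 m2.py
python3 - <<'E'
from h import *
a=cv2.resize(load('top0')['image'][190:270,265:340],None,fx=7,fy=7,interpolation=2); cv2.imwrite('pics/c5.png',a)
E
```

```text
handle top (array([302.78723404, 221.5212766 ]), array([589.39367676,  -4.19666481]), [19.210330963134766, 98.90130615234375], np.float32(171.08868))
slot top (array([398.67058824, 279.23529412]), array([ 483.56838989, -223.04916382]), [8.252062797546387, 89.29448699951172], np.float32(7.237892))
slot side (array([317.        , 313.13888889]), array([ 483.72106934, -225.1746521 ]), [8.689367294311523, 91.68888092041016], np.float32(7.5511885))
handle side (top+face) (array([336.51136364, 239.79545455]), array([589.63299561, -21.79590225]), [43.88759231567383, 97.36123657226562], np.float32(170.05421))
```

View pics/c5.png

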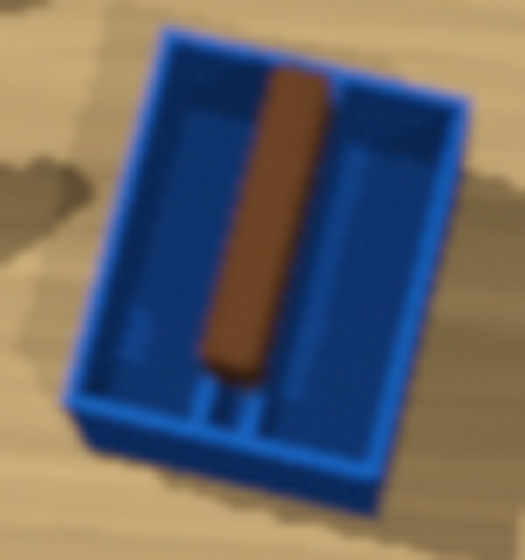

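```bash
cat > go.py <<'E'
import sys; from h import *
from scipy.spatial.transform import Rotation as Ro
# usage: go.py x y z yaw_of_toolz_deg (mm)
x,y,z,yaw=map(float,sys.argv[1:5])
st=monitor.read_state(); R=Ro.from_rotvec(st['orientation']); M=R.as_matrix()
p=np.array(st['tool_pos'])*1000
print('t',round(st['t'],2),'p',p.round(1),'yawz',np.degrees(np.arctan2(M[1,2],M[0,2])).round(2),'tilt y',M[:,1].round(4),'q',np.round(st['q'],2),'F',np.round(st['force'],1),'op',round(st['opening']*1000,1))
a=np.radians(yaw); tz=np.array([np.cos(a),np.sin(a),0]); ty=np.array([0,0,-1.]); tx=np.cross(ty,tz)
T=np.c_[tx,ty,tz]; rel=Ro.from_matrix(M.T@T).as_rotvec()
d=np.array([x,y,z])-p
print('turn(tool)',rel.round(4),'shift before turn',(M.T@d).round(1),'shift after turn',(T.T@d).round(1))
E
python3 go.py 589.5 -4.2 280 -99; python3 go.py 589.5 -4.2 280 81
python3 - <<'E'
from h import *
c=load('top0');print('canister',onz(c,137,168,.144),'grinder',onz(c,383,163,.125))
E
```

```text
t 0.15 p [ 172.5 -574.2  225.8] yawz -73.28 tilt y [-3.0e-04  1.4e-03 -1.0e+00] q [-1.36  0.13  1.49 -0.    1.52 -0.09] F [0.5 0.6 0.1] op 93.3
turn(tool) [1.400e-03 4.489e-01 2.000e-04] shift before turn [-563.3  -53.5 -426. ] shift after turn [-322.7  -54.2 -628.2]
t 0.15 p [ 172.5 -574.2  225.8] yawz -73.28 tilt y [-3.0e-04  1.4e-03 -1.0e+00] q [-1.36  0.13  1.49 -0.    1.52 -0.09] F [0.5 0.6 0.1] op 93.3
turn(tool) [ 3.0000e-04 -2.6927e+00 -1.9000e-03] shift before turn [-563.3  -53.5 -426. ] shift after turn [322.7 -54.2 628.2]
canister [0.67747929 0.36979238 0.144     ] grinder [ 0.73365053 -0.17145583  0.125     ]
```

```bash
python3 -m inch '[[[0,-25,0,0,0.15,0],[0,-25,0,0,0.15,0],[0,-20,0,0,0.149,0],[-27,0,-52,0,0,0],[-27,0,-52,0,0,0],[-27,0,-52,0,0,0],[-27,0,-52,0,0,0],[-27,0,-52,0,0,0]]]' 93 && python3 go.py 589.5 -4.2 280 -99
```

```text
t: 1.15
tool_pos: [0.3474, -0.3373, 0.2964]
orientation: [-0.169, -2.14, 2.139]
force: [0.6, -0.2, -1.0]
opening: 0.0927
t 1.15 p [ 347.4 -337.3  296.4] yawz -99.02 tilt y [ 1.e-04  1.e-04 -1.e+00] q [-0.88 -0.21  1.69  0.    1.66  0.85] F [ 0.6 -0.2 -1. ] op 92.7
turn(tool) [ 0.0001 -0.0004 -0.    ] shift before turn [-186.9   16.5 -366.9] shift after turn [-187.    16.4 -366.8]
```

```bash
python3 -m inch '[[[-27,0,-52,0,0,0],[-27,0,-52,0,0,0],[-27,0,-52,0,0,0],[-27,0,-52,0,0,0],[-27,0,-52,0,0,0],[-27,0,-52,0,0,0],[-20,0,-40,0,0,0],[0,0,0,0,0,0]]]' && python3 go.py 589.5 -4.2 280 -99 && python3 -c "
from h import *
c=snap('wrist','w1'); print(proj(c,[[.589,-.004,.114],[.589,-.004,.27]]), ray(c,3,3)[0])"
```

```text
t: 2.15
tool_pos: [0.5823, -0.017, 0.2956]
orientation: [-0.163, -2.142, 2.14]
force: [-0.1, -0.2, -0.3]
opening: 0.0931
t 2.15 p [582.3 -17.  295.6] yawz -98.78 tilt y [-1.4e-03  8.0e-04 -1.0e+00] q [-0.12  0.07  1.43  0.    1.64  1.61] F [-0.1 -0.2 -0.3] op 93.1
turn(tool) [0.0006 0.0038 0.0016] shift before turn [ -5.2  15.6 -13.7] shift after turn [ -5.1  15.6 -13.7]
[[303.69804081 214.63121011]
 [293.67378945 271.29799313]] [ 0.65960497 -0.02872869  0.45215004]
```

View pics/w1.png

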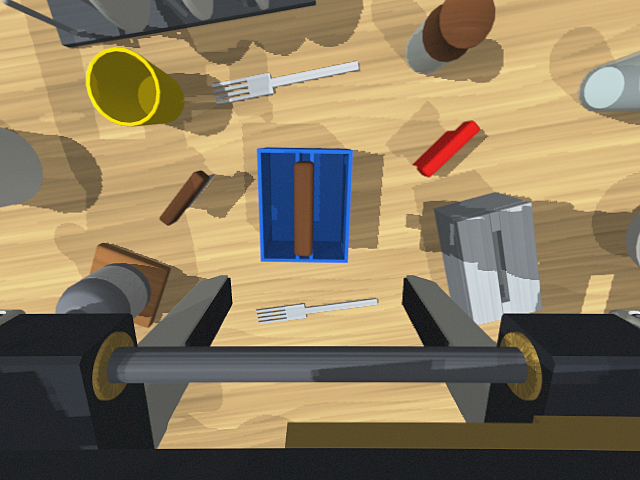

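Run:
```python
from m2 import *
c=load('w1'); H,S,V=hs(c['image'])
print(rect(c,comp((H<25)&(S>80),304,200),.114))
print('dr',rect(c,comp((H>100)&(H<130)&(S>100)|((H<25)&(S>80)&(np.indices(H.shape)[1]>290)&(np.indices(H.shape)[1]<317)),264,200),.08))
print(V[265,495:512],V[240,490:510])
for th in (90,110): print('slot',rect(c,comp(V<th,503,265),.08))
```

```text
(array([303.0657277 , 208.21596244]), array([593.98339844,  -4.32731438]), [19.013381958007812, 98.59955596923828], np.float32(170.03699))
dr (array([304.13432836, 178.91044776]), array([623.21691895,  -9.08614349]), [103.59333801269531, 198.13095092773438], np.float32(170.18143))
[143 117 101 104 112 107  79  75  74  66  98 144 141 143 140 140 139] [142 142 134 101 101 106 112  99  77  75  75  67 120 147 139 141 142 139
 142 143]
slot (array([500.81927711, 250.24096386]), array([ 503.43099976, -222.63034058]), [4.656104564666748, 50.827964782714844], np.float32(6.666732))
slot (array([499.89473684, 266.22631579]), array([ 483.12536621, -222.55915833]), [10.236560821533203, 92.30866241455078], np.float32(6.744419))
```

```bash
python3 go.py 592 -4 150 -100 && python3 -m inch '[[[-8,20,-13,0,0.023,0],[0,40,0,0,0,0],[0,40,0,0,0,0],[0,40,0,0,0,0],[0,0,0,0,0,0],[0,0,0,0,0,0]]]' && python3 go.py 592 -4 93 -100; python3 -c "
from h import *
c=snap('wrist','w2')"
```

```text
t 2.2 p [581.6 -18.5 295.8] yawz -98.86 tilt y [-1.6e-03  1.0e-04 -1.0e+00] q [-0.12  0.06  1.43 -0.    1.65  1.61] F [-0.4  0.   0.1] op 92.9
turn(tool) [-0.0002  0.0199  0.0016] shift before turn [ -8.3 145.7 -16. ] shift after turn [ -7.7 145.8 -16.1]
t: 2.95
tool_pos: [0.592, -0.0091, 0.1585]
orientation: [-0.195, -2.127, 2.128]
force: [0.0, 0.7, 0.6]
opening: 0.0931
t 2.95 p [592.   -9.1 158.5] yawz -100.38 tilt y [ 1.7e-03 -3.0e-04 -1.0e+00] q [-0.1   0.15  1.59 -0.    1.4   1.65] F [0.  0.7 0.6] op 93.1
turn(tool) [ 0.     -0.0066 -0.0018] shift before turn [ 1.  65.5 -5. ] shift after turn [ 0.9 65.5 -5. ]
```

View pics/w2.png

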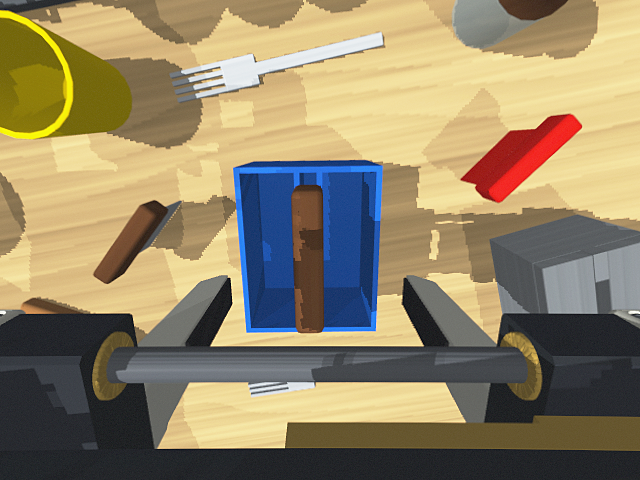

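```bash
python3 -m inch '[[[0,0,-5,0,-0.006,0],[0,0,0,0,0,0],[0,30,0,0,0,0],[0,30,0,0,0,0],[0,4,0,0,0,0],[0,0,0,0,0,0],[0,0,0,0,0,0]]]' 45 && python3 go.py 592 -4 93 -100
```

```text
t: 3.88
tool_pos: [0.5936, -0.0034, 0.0946]
orientation: [-0.189, -2.132, 2.132]
force: [0.6, -0.4, 0.0]
opening: 0.0447
t 3.88 p [593.6  -3.4  94.6] yawz -99.98 tilt y [ 2.8e-03 -3.0e-04 -1.0e+00] q [-0.09  0.21  1.65 -0.    1.28  1.65] F [ 0.6 -0.4  0. ] op 44.7
turn(tool) [ 0.0002  0.0004 -0.0028] shift before turn [1.5 1.5 0.9] shift after turn [1.5 1.6 0.9]
```

Well placed. Closing on the handle.

```bash
python3 -m inch '[[[0,1,0.5,0,0,0],[0,0,0,0,0,0],[0,0,0,0,0,0],[0,0,0,0,0,0],[0,0,0,0,0,0]]]' 0 40 && python3 -m inch '[[[0,-30,0,0,0,0],[0,-50,0,0,0,0],[0,-50,0,0,0,0],[0,-30,0,0,0,0],[0,0,0,0,0,0],[0,0,0,0,0,0]]]' && python3 go.py 483.5 -223 210 -83; python3 -c "
from h import *
c=snap('wrist','w3');snap('side','s3')"
```

```text
t: 4.5
tool_pos: [0.5924, -0.0038, 0.0919]
orientation: [-0.186, -2.13, 2.13]
force: [-0.5, 0.2, 2.1]
opening: 0.0198
t: 5.25
tool_pos: [0.5914, -0.0037, 0.2493]
orientation: [-0.183, -2.129, 2.129]
force: [0.2, -0.7, -2.6]
opening: 0.02
t 5.25 p [591.4  -3.7 249.3] yawz -99.98 tilt y [-2.9e-03  3.0e-04 -1.0e+00] q [-0.09  0.1   1.48  0.    1.56  1.65] F [ 0.2 -0.7 -2.6] op 20.0
turn(tool) [ 2.000e-04 -2.964e-01  2.900e-03] shift before turn [ 68.2  39.6 234.7] shift after turn [133.8  39.3 204.5]
```

View pics/w3.png

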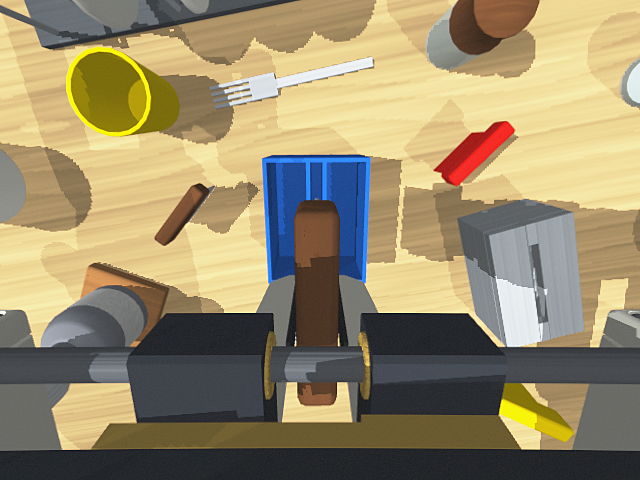

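View pics/s3.png

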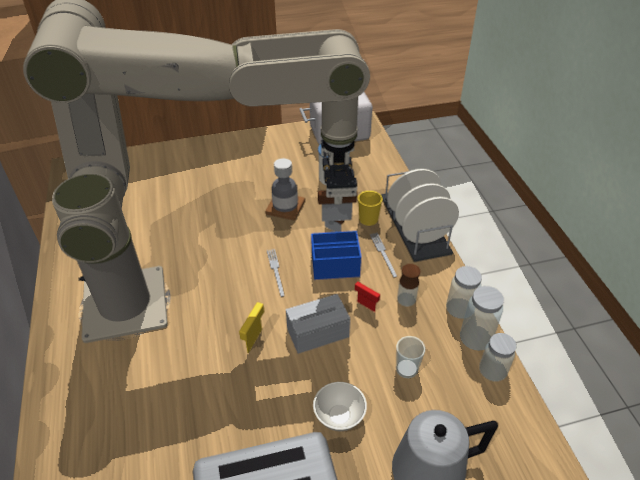

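Run:
```python
from h import *
from scipy.spatial.transform import Rotation as Ro
c=load('w3'); st=monitor.read_state(); p=st['tool_pos']; M=Ro.from_rotvec(st['orientation']).as_matrix()
def crop():
    im=c['image']; cv2.imwrite('pics/w3c.png',cv2.resize(im[185:420,260:375],None,fx=2.5,fy=2.5,interpolation=2))
crop()
for u,v,n in ((317,202,'far top'),(317,404,'near top'),(317,221,'x')):
    for z in (.249+.022,): 
        P=onz(c,u,v,z); print(n,(P*1000).round(1),'tool',(M.T@(P-p)*1000).round(1))
```

```text
far top [644.8 -13.  271. ] tool [-54.5 -22.5  -0.2]
near top [545.9   4.6 271. ] tool [ 46.  -22.1  -0.3]
x [637.  -11.6 271. ] tool [-46.5 -22.5  -0.2]
```

View pics/w3c.png

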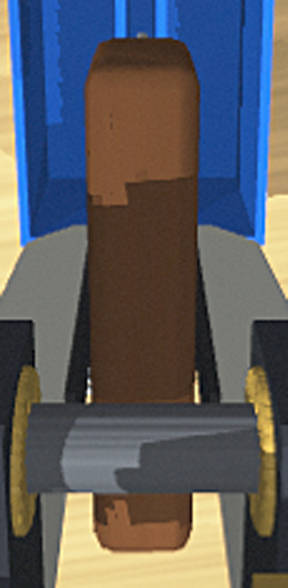

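```bash
python3 go.py 481.4 -223.2 190 -82.8; python3 -m inch '[[[0,0,0,0,-0.15,0],[0,0,0,0,-0.15,0],[27,0,41,0,0,0],[27,0,41,0,0,0],[27,0,41,0,0,0],[27,0,41,0,0,0],[27,0,41,0,0,0],[0,0,0,0,0,0]]]' && python3 -m inch '[[[0,0,0,0,0,0],[0,0,0,0,0,0]]]' && python3 go.py 481.4 -223.2 190 -82.8; python3 -c "
from h import *
c=snap('wrist','w4');snap('side','s4');snap('top','t4')"
```

```text
t 5.35 p [591.   -3.7 248.7] yawz -99.98 tilt y [-4.3e-03  4.0e-04 -1.0e+00] q [-0.09  0.1   1.48 -0.    1.57  1.65] F [-0.3  0.2 -1.5] op 19.7
turn(tool) [ 0.0003 -0.2999  0.0044] shift before turn [ 69.7  59.1 235.2] shift after turn [136.3  58.7 204. ]
t: 6.35
tool_pos: [0.4819, -0.2265, 0.2497]
orientation: [-0.134, 2.161, -2.159]
force: [0.2, 0.8, -1.5]
opening: 0.0197
t: 6.6
tool_pos: [0.4844, -0.223, 0.251]
orientation: [-0.138, 2.157, -2.155]
force: [0.6, 1.2, -2.4]
opening: 0.0198
t 6.6 p [ 484.4 -223.   251. ] yawz -82.71 tilt y [-8.e-04  8.e-04 -1.e+00] q [-0.53 -0.06  1.64  0.    1.56  0.92] F [ 0.6  1.2 -2.4] op 19.8
turn(tool) [0.0009 0.0015 0.0007] shift before turn [ 2.9 61.  -0.1] shift after turn [ 3.  61.  -0.1]
```

View pics/w4.png

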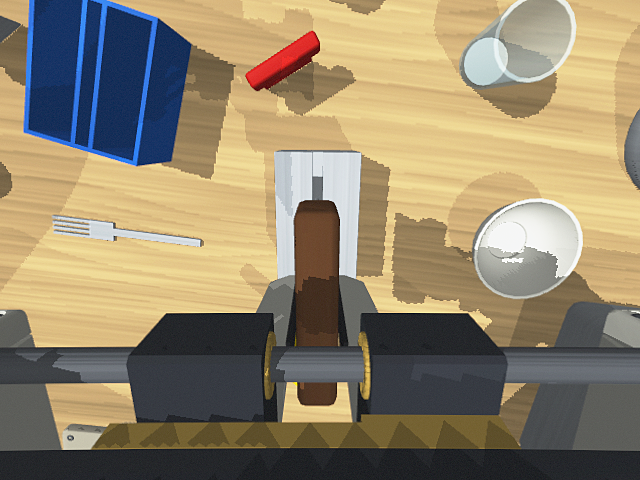

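View pics/s4.png

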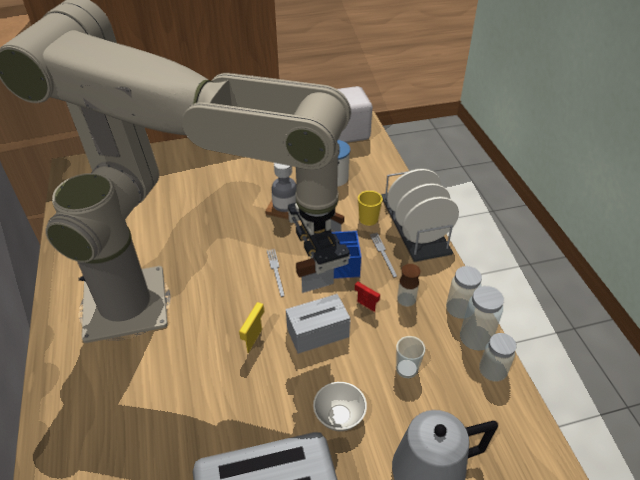

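Run:
```python
from h import *
c=load('w4'); g=cv2.cvtColor(c['image'],6)
for v in (180,186,192,197): print(v,g[v,305:330])
print(g[165:185,317])
from scipy.spatial.transform import Rotation as Ro
st=monitor.read_state(); p=st['tool_pos']; M=Ro.from_rotvec(st['orientation']).as_matrix()
for v in (177,197):
    P=onz(c,317,v,.08); print((P*1000).round(1),'tool',(M.T@(P-p)*1000).round(1))
for u,v in ((275,153),(360,153)): print((onz(c,u,v,.08)*1000).round(1))
```

```text
180 [216 221 221 220 222 224 236 114 100 108 110 111 112 110 112 108 107  92
 227 226 220 222 222 221 222]
186 [216 219 221 220 222 226 233 120 104 108 110 107 110 111 110 110 110  86
 229 227 220 223 222 222 222]
192 [218 218 220 223 223 226 235 118 102 106 111 110 111 113 110 109 103 124
 230 226 220 223 222 221 222]
197 [220 219 222 223 223 227 233 111 101 107 110 114 111 110 111 110 102 131
 230 224 222 224 223 221 223]
[224 225 224 225 226 226 226 225 227 228 228 160  99 112 111 112 111 110
 112 109]
[ 528.5 -217.3   80. ] tool [-44.4 171.4  -0.3]
[ 509.1 -219.7   80. ] tool [-24.9 171.4  -0.3]
[ 545.8 -174.8   80. ]
[ 556. -255.   80.]
```

```bash
python3 -m inch '[[[4,0,0,0,0,0],[0,40,0,0,0,0],[0,36,0,0,0,0],[0,0,0,0,0,0],[0,0,0,0,0,0],[0,0,0,0,0,0]]]' && python3 go.py 480.6 -223.2 93 -82.8; python3 -c "
from h import *
c=snap('side','s5');snap('wrist','w5')
cv2.imwrite('pics/s5c.png',cv2.resize(c['image'][220:370,240:380],None,fx=4,fy=4,interpolation=2))"
```

```text
t: 7.5
tool_pos: [0.4813, -0.2253, 0.178]
orientation: [-0.133, 2.153, -2.157]
force: [-0.5, 0.5, -1.6]
opening: 0.0196
t 7.5 p [ 481.3 -225.3  178. ] yawz -82.79 tilt y [ 0.0031 -0.0018 -1.    ] q [-0.53 -0.03  1.74 -0.    1.42  0.91] F [-0.5  0.5 -1.6] op 19.6
turn(tool) [-0.0022  0.0002 -0.0028] shift before turn [ 0.6 85.  -2.3] shift after turn [ 0.4 85.  -2.1]
```

View pics/s5c.png

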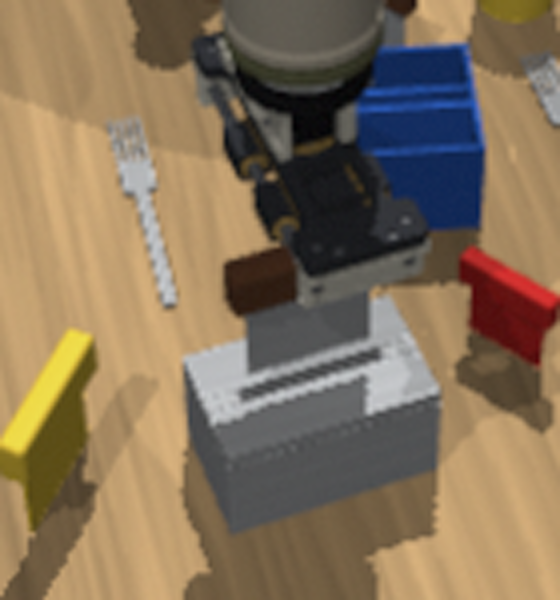

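View pics/w5.png

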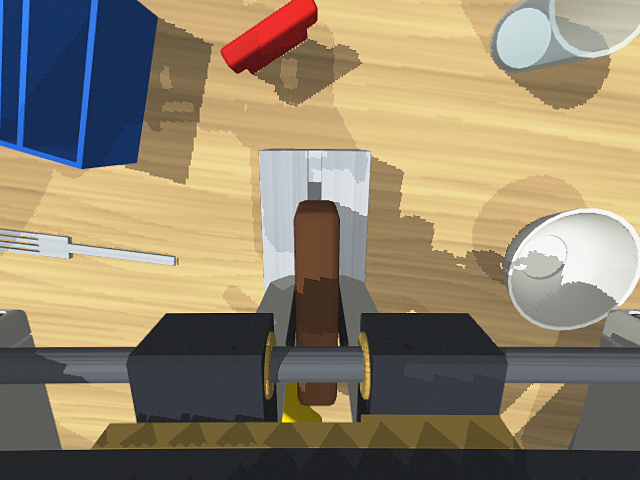

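```bash
python3 -m inch '[[[0,0,-2,0,0,0],[0,6,0,0,0,0],[0,6,0,0,0,0],[0,0,0,0,0,0]]]' && python3 go.py 480.6 -223.2 93 -82.8; python3 -c "
from h import *
from scipy.spatial.transform import Rotation as Ro
c=snap('wrist','w6');g=cv2.cvtColor(c['image'],6)
for v in (182,192): print(g[v,303:330])
print(g[160:205,316])
st=monitor.read_state(); p=st['tool_pos']; M=Ro.from_rotvec(st['orientation']).as_matrix()
for v in (175,180,185):
    P=onz(c,316.5,v,.08); print((P*1000).round(1),'tool',(M.T@(P-p)*1000).round(1))
"
```

```text
t: 8.1
tool_pos: [0.4792, -0.2223, 0.1625]
orientation: [-0.138, 2.158, -2.156]
force: [0.0, -0.6, -2.5]
opening: 0.0199
t 8.1 p [ 479.2 -222.3  162.5] yawz -82.79 tilt y [-1.6e-03  9.0e-04 -1.0e+00] q [-0.53 -0.02  1.76 -0.    1.4   0.91] F [ 0.  -0.6 -2.5] op 19.9
turn(tool) [0.0011 0.0001 0.0015] shift before turn [-1.4 69.5  1.2] shift after turn [-1.3 69.5  1.1]
[190 196 195 197 196 197 197 203 177  83  95  95  93  92  93  92  91  92
  91  95  94  94  93 115 222 224 221]
[188 194 198 198 196 196 197 203 175  87 106 106 106 109 110 112 108 109
 111 110 109 106  97 156 223 223 220]
[223 223 223 225 224 224 225 222 199 200 200 203 203 202 201 201 201 202
 199 199 204 199  92 105 110 109 106 107 107 109 109 108 109 107 107 106
 107 106 112 112  53  44  47  48  50]
[ 533.6 -215.    80. ] tool [-54.8  82.9  -0.5]
[ 530.2 -215.4   80. ] tool [-51.3  82.9  -0.5]
[ 526.7 -215.8   80. ] tool [-47.7  82.9  -0.5]
```

```bash
python3 -m inch '[[[0,5,0.5,0,0,0],[0,8,0,0,0,0],[0,8,0,0,0,0],[0,8,0,0,0,0]]]' && python3 go.py 479.8 -222.8 93 -82.8
```

```text
t: 8.65
tool_pos: [0.4797, -0.223, 0.1338]
orientation: [-0.136, 2.157, -2.156]
force: [0.9, 0.1, -2.3]
opening: 0.0199
t 8.65 p [ 479.7 -223.   133.8] yawz -82.79 tilt y [-5.e-04  2.e-04 -1.e+00] q [-0.53  0.    1.79 -0.    1.35  0.91] F [ 0.9  0.1 -2.3] op 19.9
turn(tool) [0.0003 0.0001 0.0004] shift before turn [-0.1 40.8 -0.2] shift after turn [-0.1 40.8 -0.2]
```

Blade is in the slot with no contact force, so I'll carry on down.

```bash
python3 -m inch '[[[0,10,0,0,0,0],[0,10,0,0,0,0],[0,10,0,0,0,0],[0,5,0,0,0,0],[0,0,0,0,0,0]]]' && python3 go.py 479.8 -222.8 93 -82.8
```

```text
t: 9.28
tool_pos: [0.4796, -0.223, 0.0991]
orientation: [-0.137, 2.157, -2.156]
force: [-0.2, 0.0, -1.6]
opening: 0.0199
t 9.28 p [ 479.6 -223.    99.1] yawz -82.79 tilt y [-8.e-04  5.e-04 -1.e+00] q [-0.53  0.04  1.82  0.    1.28  0.91] F [-0.2  0.  -1.6] op 19.9
turn(tool) [0.0006 0.0001 0.0007] shift before turn [-0.2  6.1 -0.1] shift after turn [-0.2  6.1 -0.1]
```

```bash
python3 -m inch '[[[0,3,0,0,0,0],[0,2,0,0,0,0],[0,1,0,0,0,0],[0,0.5,0,0,0,0],[0,0,0,0,0,0],[0,0,0,0,0,0]]]' && python3 go.py 479.8 -222.8 92 -82.8
```

```text
t: 10.02
tool_pos: [0.4799, -0.2231, 0.0932]
orientation: [-0.136, 2.156, -2.156]
force: [-0.4, 0.8, -2.5]
opening: 0.0201
t 10.03 p [ 479.9 -223.1   93.2] yawz -82.79 tilt y [ 1.e-04 -0.e+00 -1.e+00] q [-0.53  0.05  1.83  0.    1.27  0.91] F [-0.4  0.8 -2.5] op 20.1
turn(tool) [-0.      0.0001 -0.0001] shift before turn [ 0.1  1.2 -0.3] shift after turn [ 0.1  1.2 -0.3]
```

```bash
python3 -m inch '[[[0,1,0,0,0,0],[0,0.5,0,0,0,0],[0,0.5,0,0,0,0],[0,0.5,0,0,0,0],[0,0,0,0,0,0]]]' && python3 go.py 479.8 -222.8 92 -82.8
```

```text
t: 10.65
tool_pos: [0.48, -0.2232, 0.0918]
orientation: [-0.136, 2.156, -2.156]
force: [-5.9, 3.0, 10.0]
opening: 0.0197
t 10.65 p [ 480.  -223.2   91.8] yawz -82.79 tilt y [ 0.e+00 -1.e-04 -1.e+00] q [-0.53  0.05  1.83 -0.    1.26  0.91] F [-5.9  3.  10. ] op 19.7
turn(tool) [-0.0001  0.0002 -0.    ] shift before turn [ 0.1 -0.2 -0.4] shift after turn [ 0.1 -0.2 -0.4]
```

Contact at TCP height 92, the same as when it sat on the drainer: the handle is on the lid. Releasing.

```bash
python3 -m inch '[[[0,0,0,0,0,0],[0,0,0,0,0,0],[0,0,0,0,0,0],[0,0,0,0,0,0]]]' 50 && python3 -m inch '[[[0,-20,0,0,0,0],[0,-50,0,0,0,0],[0,-50,0,0,0,0],[0,-50,0,0,0,0],[0,0,0,0,0,0],[0,0,0,0,0,0]]]' 93 && python3 go.py 503 274 250 -83; python3 -c "
from h import *
c=snap('side','s7');snap('wrist','w7')
cv2.imwrite('pics/s7c.png',cv2.resize(c['image'][220:370,240:380],None,fx=4,fy=4,interpolation=2))"
```

```text
t: 11.15
tool_pos: [0.4799, -0.2231, 0.0905]
orientation: [-0.136, 2.157, -2.156]
force: [-0.1, -1.3, -0.3]
opening: 0.0493
t: 11.9
tool_pos: [0.4798, -0.2231, 0.2601]
orientation: [-0.136, 2.157, -2.156]
force: [0.4, 0.0, -0.6]
opening: 0.0926
t 11.9 p [ 479.8 -223.1  260.1] yawz -82.79 tilt y [-3.e-04  2.e-04 -1.e+00] q [-0.53 -0.07  1.64  0.    1.58  0.91] F [ 0.4  0.  -0.6] op 92.6
turn(tool) [0.0003 0.0036 0.0003] shift before turn [ -85.4   10.2 -490.2] shift after turn [ -83.6   10.1 -490.5]
```

View pics/s7c.png

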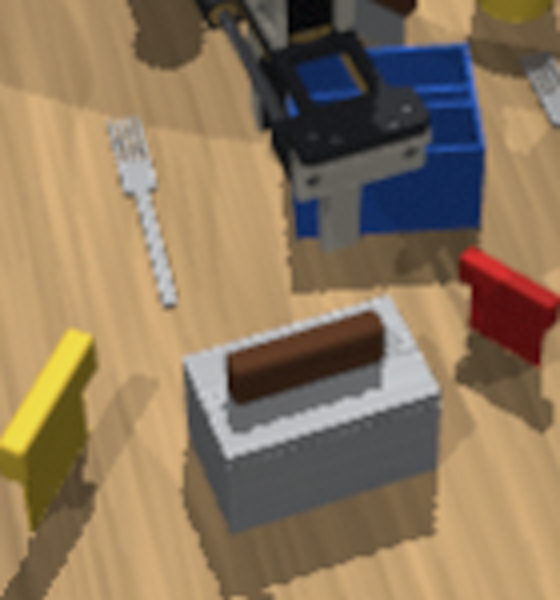

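View pics/w7.png

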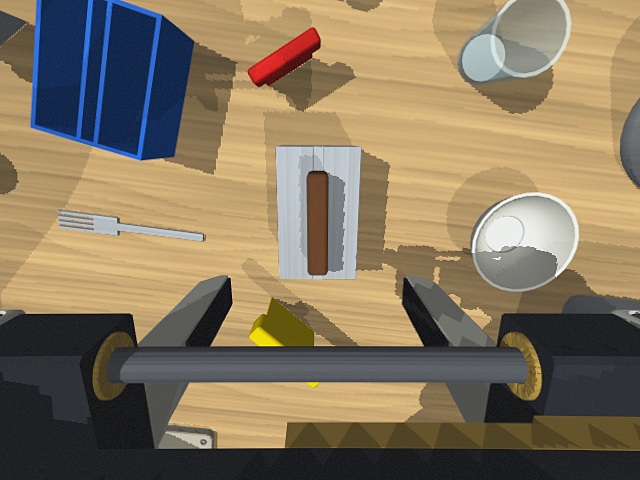

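Run:
```python
from m2 import *
c=load('w7'); H,S,V=hs(c['image'])
print(rect(c,comp((H<25)&(S>100),317,222),.114))
s=load('s7')
# expected handle box projection in side view
a=np.radians(7.2); ex=np.array([np.cos(a),np.sin(a)]); ey=np.array([-ex[1],ex[0]])
for z in (.08,.114):
  for sx in(-1,1):
    q=np.array([.4815,-.223])+sx*.05*ex-.01*ey; u=proj(s,[*q,z])[0]; print(z,sx,u.round(1),'crop',((u-[240,220])*4).round())
```

```text
(array([317.32051282, 222.5042735 ]), array([ 482.22872925, -222.50401306]), [18.454927444458008, 98.74858856201172], np.float32(7.4439993))
0.08 -1 [298.5 321.5] crop [234. 406.]
0.08 1 [336.3 309.6] crop [385. 358.]
0.114 -1 [298.  312.7] crop [232. 371.]
0.114 1 [336.5 300.8] crop [386. 323.]
```

Seated: the handle's underside edge lies where the lid-height projection predicts, and its centre is at (482,-222.5) against the slot's (483.5,-223). On to the cap.

```bash
python3 -m inch '[[[-3.5,-2,-55,0,0,0],[-3.5,-2,-55,0,0,0],[-3.5,-2,-55,0,0,0],[-3.5,-2,-55,0,0,0],[-3.5,-2,-55,0,0,0],[-3.5,-2,-55,0,0,0],[-3.5,-2,-55,0,0,0],[-3.5,-2,-55,0,0,0]]]' && python3 -m inch '[[[-3.5,0,-53,0,0,0],[0,0,0,0,0,0],[0,0,0,0,0,0],[0,0,0,0,0,0]]]' && python3 go.py 503 274 200 -83; python3 -c "
from h import *
snap('wrist','w8');snap('top','t8')"
```

```text
t: 13.0
tool_pos: [0.4513, 0.2184, 0.2749]
orientation: [-0.139, 2.157, -2.158]
force: [0.7, -0.7, 0.8]
opening: 0.093
t: 13.5
tool_pos: [0.4494, 0.2688, 0.276]
orientation: [-0.135, 2.157, -2.158]
force: [0.2, -0.1, -0.1]
opening: 0.0931
t 13.5 p [449.4 268.8 276. ] yawz -82.87 tilt y [-9.e-04 -7.e-04 -1.e+00] q [ 0.44 -0.09  1.62 -0.    1.61  1.89] F [ 0.2 -0.1 -0.1] op 93.1
turn(tool) [-0.0006  0.0022  0.001 ] shift before turn [-53.9  75.9   1.4] shift after turn [-53.9  76.    1.3]
```

View pics/w8.png

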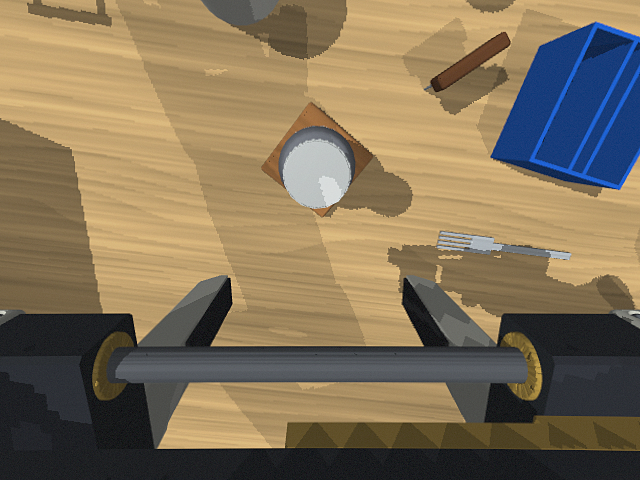

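```bash
python3 - <<'E'
from m2 import *
c=load('w8'); H,S,V=hs(c['image'])
m=comp((S<50)&(V>140),310,165)
cs=cv2.findContours(m.astype(np.uint8),0,1)[0]; k=max(cs,key=cv2.contourArea).reshape(-1,2)
P=np.array([onz(c,u,v,.174)[:2] for u,v in k],np.float32)*1000
print(cv2.minEnclosingCircle(P),cv2.minEnclosingCircle(k),cv2.minAreaRect(P))
E
python3 go.py 503.5 273.5 155 -83
```

```text
((502.627197265625, 275.47930908203125), 26.581331253051758) ((316.5347595214844, 173.05763244628906), 35.2354850769043) ((502.5986328125, 275.5640563964844), (52.726318359375, 51.463096618652344), 5.383721828460693)
t 13.6 p [449.6 268.8 276.5] yawz -82.89 tilt y [-1.e-04 -2.e-04 -1.e+00] q [ 0.44 -0.09  1.62 -0.    1.61  1.89] F [ 0.3  0.2 -0.1] op 92.9
turn(tool) [-0.0002  0.0018  0.0001] shift before turn [-54.1 121.5   2. ] shift after turn [-54.1 121.5   1.9]
```

```bash
python3 go.py 502.6 275.2 190 -83; python3 -m inch '[[[-27,0,0,0,0,0],[-26,0,0,0,0,0],[0,40,0,0,0,0],[0,40,0,0,0,0],[0,5,0,0,0,0],[0,0,0,0,0,0],[0,0,0,0,0,0],[0,0,0,0,0,0]]]' && python3 go.py 502.6 275.2 144 -83; python3 -c "
from h import *
snap('wrist','w9')"
```

```text
t 13.6 p [449.6 268.8 276.5] yawz -82.89 tilt y [-1.e-04 -2.e-04 -1.e+00] q [ 0.44 -0.09  1.62 -0.    1.61  1.89] F [ 0.3  0.2 -0.1] op 92.9
turn(tool) [-0.0002  0.0018  0.0001] shift before turn [-53.4  86.5   0.2] shift after turn [-53.4  86.5   0.1]
t: 14.6
tool_pos: [0.5028, 0.277, 0.1936]
orientation: [-0.133, 2.156, -2.154]
force: [1.0, 0.0, 0.0]
opening: 0.0927
t 14.6 p [502.8 277.  193.6] yawz -82.79 tilt y [ 0.0028  0.0013 -1.    ] q [0.41 0.07 1.61 0.   1.46 1.86] F [1. 0. 0.] op 92.7
turn(tool) [ 0.0009  0.0036 -0.0029] shift before turn [ 0.6 49.6  1.8] shift after turn [ 0.4 49.6  1.8]
```

View pics/w9.png

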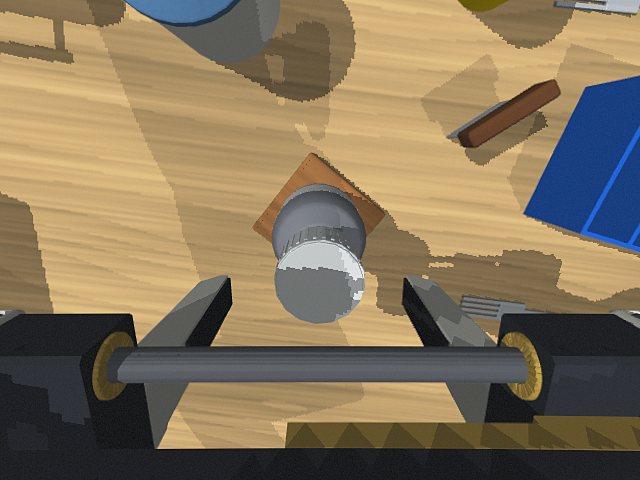

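```bash
python3 -c "
from h import *
c=load('w9'); print(onz(c,319.5,280,.174),onz(c,275,280,.174),onz(c,364,280,.174),onz(c,319.5,323.5,.174))"
python3 -m inch '[[[0,10,1.8,0,0.003,0],[0,15,0,0,0,0],[0,15,0,0,0,0],[0,8,0,0,0,0],[0,0,0,0,0,0],[0,0,0,0,0,0]]]' && python3 go.py 502.6 275.2 144 -83
```

```text
[0.50480716 0.27590295 0.174     ] [0.50164988 0.30115605 0.174     ] [0.50797704 0.25065967 0.174     ] [0.47711561 0.27237741 0.174     ]
t: 15.4
tool_pos: [0.5024, 0.2749, 0.1441]
orientation: [-0.132, 2.158, -2.158]
force: [0.3, -0.2, 0.4]
opening: 0.093
t 15.4 p [502.4 274.9 144.1] yawz -82.96 tilt y [ 5.e-04  3.e-04 -1.e+00] q [0.41 0.11 1.66 0.   1.37 1.86] F [ 0.3 -0.2  0.4] op 93.0
turn(tool) [ 0.0002  0.0006 -0.0006] shift before turn [-0.3  0.1 -0.3] shift after turn [-0.3  0.1 -0.3]
```

```bash
python3 -m inch '[[[-0.5,0,0,0,0,0],[0,0,0,0,0,0],[0,0,0,0,0,0],[0,0,0,0,0,0],[0,0,0,0,0,0]]]' 0 50 && python3 go.py 503 275.2 144 -83
```

```text
t: 16.02
tool_pos: [0.5026, 0.2751, 0.1437]
orientation: [-0.133, 2.158, -2.157]
force: [-0.3, 1.5, -0.5]
opening: 0.052
t 16.02 p [502.6 275.1 143.7] yawz -82.96 tilt y [ 1.e-04  4.e-04 -1.e+00] q [0.41 0.11 1.66 0.   1.37 1.86] F [-0.3  1.5 -0.5] op 52.0
turn(tool) [ 0.0004  0.0007 -0.0001] shift before turn [-0.4 -0.3 -0.1] shift after turn [-0.4 -0.3 -0.1]
```

Gripped at 52 mm with little side force. Pressing down about 7 mm.

```bash
python3 -m inch '[[[0,2,0,0,0,0],[0,2,0,0,0,0],[0,1.5,0,0,0,0],[0,1.5,0,0,0,0],[0,0,0,0,0,0],[0,0,0,0,0,0]]]' && python3 go.py 503 275.2 137 -83
```

```text
t: 16.77
tool_pos: [0.5028, 0.2751, 0.1377]
orientation: [-0.132, 2.158, -2.157]
force: [-4.4, 0.0, 8.0]
opening: 0.0518
t 16.77 p [502.8 275.1 137.7] yawz -82.96 tilt y [ 7.e-04  5.e-04 -1.e+00] q [0.41 0.12 1.67 0.   1.36 1.86] F [-4.4  0.   8. ] op 51.8
turn(tool) [ 0.0004  0.0008 -0.0008] shift before turn [-0.2  0.7 -0. ] shift after turn [-0.2  0.7 -0. ]
```

```bash
python3 -m inch '[[[-0.2,1.5,0,0,0,0],[0,0,0,0,0,0],[0,0,0,0,0,0]]]' && python3 go.py 503 275.2 136.3 -83 && python3 -m inch '[[[0,0,0,0,-0.07,0],[0,0,0,0,-0.1,0],[0,0,0,0,-0.1,0],[0,0,0,0,0,0]]]' && python3 go.py 503 275.2 136.3 -18
```

```text
t: 17.15
tool_pos: [0.5029, 0.2752, 0.1362]
orientation: [-0.132, 2.158, -2.157]
force: [-4.5, -1.3, 8.7]
opening: 0.0521
t 17.15 p [502.9 275.2 136.2] yawz -82.95 tilt y [ 5.e-04  5.e-04 -1.e+00] q [0.41 0.12 1.67 0.   1.35 1.86] F [-4.5 -1.3  8.7] op 52.1
turn(tool) [ 0.0004  0.0008 -0.0006] shift before turn [-0.1 -0.1 -0. ] shift after turn [-0.1 -0.1 -0. ]
t: 17.65
tool_pos: [0.5037, 0.2755, 0.1367]
orientation: [-0.398, 2.005, -2.003]
force: [-2.0, 1.9, 8.0]
opening: 0.052
t 17.65 p [503.7 275.5 136.7] yawz -67.4 tilt y [ 0.0023  0.0013 -1.    ] q [0.41 0.12 1.67 0.   1.35 1.59] F [-2.   1.9  8. ] op 52.0
turn(tool) [-8.000e-04 -8.622e-01 -2.600e-03] shift before turn [ 0.7  0.4 -0. ] shift after turn [ 0.5  0.4 -0.5]
```

```bash
python3 -m inch '[[[0,0.4,0,0,-0.12,0],[0,0,0,0,-0.12,0],[0,0,0,0,-0.12,0],[0,0,0,0,-0.12,0],[0,0,0,0,-0.12,0],[0,0,0,0,-0.12,0],[0,0,0,0,-0.13,0],[0,0,0,0,0,0]]]' && python3 go.py 503 275.2 136.3 -18; python3 -c "
from h import *
print(monitor.read_state()['wrist_torque']); snap('wrist','w10')"
```

```text
t: 18.65
tool_pos: [0.5033, 0.2758, 0.1362]
orientation: [-1.035, 1.445, -1.444]
force: [-2.5, 1.5, 8.9]
opening: 0.052
t 18.65 p [503.3 275.8 136.2] yawz -18.66 tilt y [ 0.0016  0.0016 -1.    ] q [0.41 0.12 1.67 0.   1.35 0.74] F [-2.5  1.5  8.9] op 52.0
turn(tool) [-0.001  -0.0114 -0.002 ] shift before turn [ 0.6 -0.1 -0.1] shift after turn [ 0.6 -0.1 -0.1]
[0.20395959 0.50753436 0.08410226]
```

View pics/w10.png

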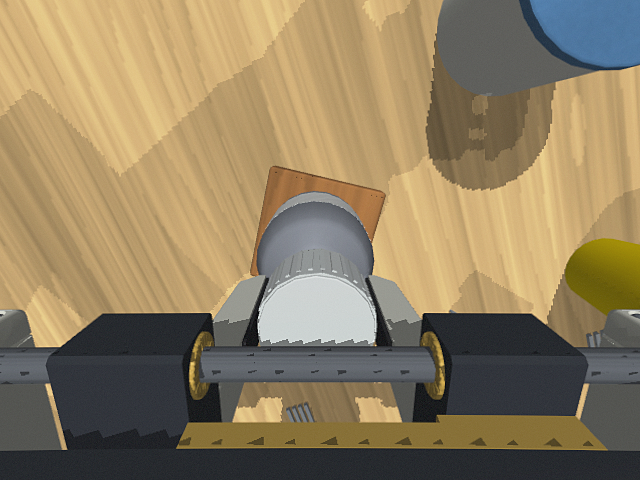

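Turned 64.3° while pressed. Lifting slowly now, watching for a pull that would mean it is caught.

```bash
python3 -m inch '[[[0,-3,0,0,0,0],[0,-4,0,0,0,0],[0,-4,0,0,0,0],[0,0,0,0,0,0]]]' && python3 go.py 503 275.2 250 -18.7
```

```text
t: 19.2
tool_pos: [0.503, 0.2752, 0.1462]
orientation: [-1.035, 1.446, -1.446]
force: [-1.3, 2.7, 4.6]
opening: 0.0517
t 19.2 p [503.  275.2 146.2] yawz -18.79 tilt y [ 6.e-04  7.e-04 -1.e+00] q [0.41 0.11 1.66 0.   1.37 0.74] F [-1.3  2.7  4.6] op 51.7
turn(tool) [-0.0003 -0.0015 -0.0008] shift before turn [-1.000e-01 -1.038e+02  1.000e-01] shift after turn [  -0.  -103.8    0. ]
```

```bash
python3 -m inch '[[[0,-8,0,0,0,0],[0,-15,0,0,0,0],[0,-30,0,0,0,0],[0,-30,0,0,0,0],[0,-25,0,0,0,0],[0,-10,0,0,0,0],[0,0,0,0,0,0],[0,0,0,0,0,0]]]' && python3 -m inch '[[[0,0,0,0,0,0],[0,0,0,0,0,0],[0,0,0,0,0,0],[0,0,0,0,0,0]]]' && python3 go.py 503 275.2 265 -18.7; python3 -c "
from h import *
c=snap('side','s11');t=snap('top','t11');snap('wrist','w11')
cv2.imwrite('pics/s11c.png',cv2.resize(c['image'][60:360,200:440],None,fx=2,fy=2,interpolation=2))"
```

```text
t: 20.2
tool_pos: [0.5023, 0.2745, 0.2624]
orientation: [-1.038, 1.447, -1.447]
force: [0.3, 0.1, -0.3]
opening: 0.0516
t: 20.7
tool_pos: [0.5028, 0.2749, 0.2637]
orientation: [-1.036, 1.447, -1.447]
force: [-0.4, 0.3, -0.0]
opening: 0.0517
t 20.7 p [502.8 274.9 263.7] yawz -18.79 tilt y [-1.e-04 -0.e+00 -1.e+00] q [0.41 0.04 1.51 0.   1.59 0.74] F [-0.4  0.3 -0. ] op 51.7
turn(tool) [ 0.0001 -0.0016  0.    ] shift before turn [-0.4 -1.3  0.1] shift after turn [-0.4 -1.3  0.1]
```

View pics/s11c.png

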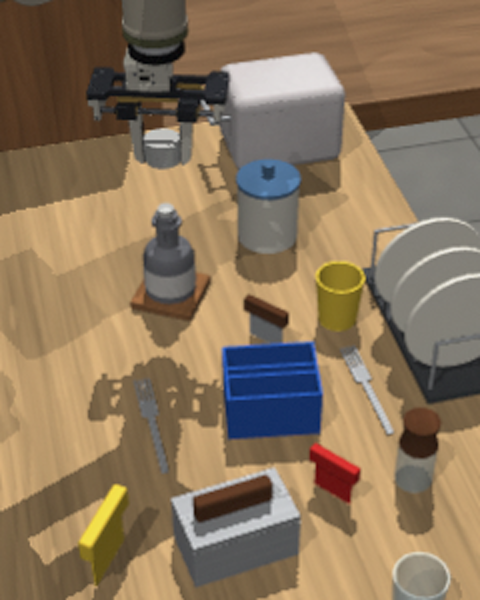

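View pics/w11.png

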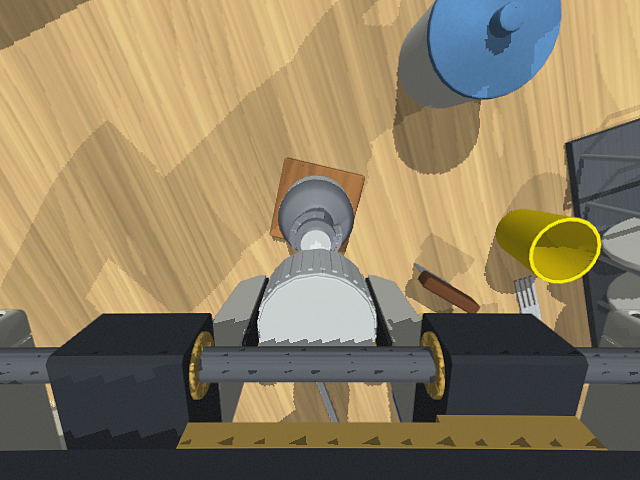

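View pics/t11.png

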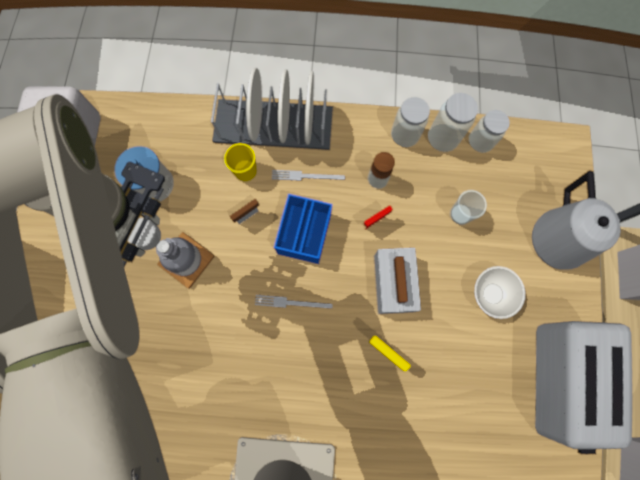

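The cap is held level at (166,148) in the side crop, above the open neck at (165,215). The scraper is seated in the box at (232,498), and nothing else has moved. Handing in.

```bash
python3 -c "
from h import *
print(robot.close_job())"
```

```text
the job is handed in; nothing more can be done
None
```

The job is done and handed in at about 21 s of the 61 s allowed.

- **Scraper:** I took the dark wooden one out of the drainer and slid it into the soaking-box slot until the handle touched the lid (about 10 N), then let go. Afterwards its centre measured (482, -222.5) mm, against about (483.5, -223) for the slot. Its lower edge lay where the lid-height projection puts it, to within about 2 camera pixels.
- **Cap:** I pressed it about 7.5 mm with roughly 9 N, turned it 64° anticlockwise while pressed, and lifted it straight up with no sign of it catching. It is held level, with its underside about 10 cm above the neck (worked out from the TCP height of 264 mm), and the gripper opening reads 52 mm.
- **Rest of the shelf:** The last pictures show the open neck, the scraper home, and everything else where it was.

**Disagreements along the way:**
- The wrist and top views differed by about 4.6 mm on the scraper's position along its own length. I took the middle, and that was inside the slot's clearance.
- The side view's rough cap and slot positions were 2 to 3 mm off the other views, so I gave them little weight.

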